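Push a served board out over the pass and ring

TASK

A coffee is ready on its white serving board. With the fingertips and without gripping or lifting anything, push the board across the raised wooden ledge towards the customer's side (the long edge facing away from the robot) until its black stripe lies right over that edge, with the board square to the edge and the cup untouched and still standing on it; then press the brass plunger of the call bell on the ledge right down and let go. Leave everything else on the counter where it is.

Things in the scene. Friction and masses are not known exactly. Their poses are not given: they have to be found in the camera images.
- ledge: Fixed raised serving ledge, wooden top 280 mm (its x) by 560 mm (its y), top surface 70 mm above the counter. Origin: centre of its underside, on the counter. Its +x axis points level to the customer's side, square to the long front edge; z up.
- ledge_edge (a point): Middle of the ledge's long customer-side edge, at the top surface (140 mm along the ledge's +x from its origin, 70 mm up).
- board: Loose white serving board lying on the ledge, 150 mm (its x) by 160 mm (its y) by 10 mm thick, about 0.2 kg. Origin: centre of its underside. Its +x points to its front end (the end that has to stick out), at most 15 degrees off the ledge's x at the start. It slides with dry friction and stays where it is left.
- stripe (a point): Middle of the black stripe on the board's top, 38 mm behind the board's front end (37 mm along the board's +x from its centre, 10 mm up). The stripe is 14 mm wide and runs across the full 160 mm of the board.
- cup: Loose blue cup standing on the board near its middle: 45 mm tall, 56 mm across the rim. Origin: centre of its foot. It must not be touched.
- bell: Fixed call bell on the ledge, to the left or right of the board: a steel dome on a black rim, 88 mm across. Origin: centre of its underside, on the ledge's top. The dome is 40 mm tall, the plunger's top is 54 mm above the origin.
- bell_top (a point): Centre of the flat top of the bell's brass plunger (24 mm across), which is pressed straight down.
- plunger (a joint): Travel of the bell's plunger in m: 0 up, 0.006 fully down; it springs back. It starts to move at about 1.5 N and takes about 4.5 N to hold down. It rings beyond 0.004.
- sugar: Loose orange sugar jar with a steel cap, 68 mm across, 90 mm tall, on the ledge on the other side of the board from the bell. Origin: centre of its underside. Leave it alone.
- mug: Loose white mug with a handle, 80 mm across, 95 mm tall, on the counter. Origin: centre of its underside. Leave it alone.
- phone: Loose black phone lying flat on the counter, 150 x 72 x 9 mm. Origin: centre of its underside. Leave it alone.
- carafe: Loose glass carafe, 104 mm across, 140 mm tall, on the counter. Origin: centre of its underside. Leave it alone.
- tin: Loose red tin, 72 mm across, 100 mm tall, on the counter. Origin: centre of its underside. Leave it alone.
- bowl: Loose white bowl, 120 mm across, 50 mm tall, on the counter. Origin: centre of its underside. Leave it alone.
Not all that is in view belongs to the job. Of the things shaped like the board, the white one is meant. Of the things shaped like the cup, the blue one is meant.

How it is judged:
By the outcome, as a careful person would: the job done as asked, in the order asked, and still so for the second after the job is handed in, with the robot touching nothing.
It also fails if it takes over 51 s, if anything falls off the work surface, if the arm or the gripper's body presses on something with over 40 N, if the wrist force passes 120 N, or if a joint passes its speed limit or range.

ROBOT

A 6-joint arm with a two-finger parallel gripper is mounted at the origin on the work surface. World frame = base frame: x ahead of the robot, y to its left, z up, the work surface at z = 0. Lengths are in mm, angles in rad, forces in N, time in s.
With the tool pointing down it reaches from about 300 to 775 mm from the base axis. Payload 14.6 kg.
Tool frame: the origin (TCP) lies on the centre line of the jaws, within the pads' length; the fingertips stand 8 mm ahead of it and the grasp point (between the pads) lies 11 mm behind it; z points along the fingers, y is the direction in which the jaws open and shut (so a half turn about z gives the same grasp; the last joint's range is limited). The gripper opens to 94 mm and grips with 3 to 60 N. Pads are 16 mm wide; open, the fingers measure 119 mm over their backs; the gripper's body (75 mm by 177 mm) begins 78 mm behind the grasp point.
Start: joints at [1.045, 0.3, 1.521, -0, 1.321, -0.067], TCP at [243.576, 493.113, 213.446] pointing down, gripper open.
Joint ranges: [-3.03, 3.03], [-0.79, 2.21], [0.23, 2.52], [-1.04, 4.18], [0, 3.07], [-2.55, 2.55]. Speed limits (rad/s): [2.22, 2.22, 2.57, 3.14, 3.14, 3.14].

INTERFACE

Orientations are given as [roll, pitch, yaw] about the fixed x, y, z axes, in that order (R = Rz(yaw) Ry(pitch) Rx(roll)).
In Python, from cell import read_state, cams, manip gives the robot as it stands.
- The arm moves only by the shell command python3 -m handwheel 'ROWS' [OPENING] [FORCE]. ROWS is JSON, a list of rows, each a list of 4 numbers: the shift along the tool's x, y, z in m, then the turn about the tool's z in degrees. In form: [[dx, dy, dz, turn], ...]. A call has 1 to 5 rows; each row is the pose to reach, as a shift and turn from the pose measured when the call began, along the tool's axes at that moment; what a row does not reach only later rows make up. A row lasts 1/8 s, in which the tool goes at most 62.5 mm and 10.7 degrees, less where a joint would pass 70% of its speed; a pose out of reach is approached as far as the arm can. A call with a gripper value outside its range is refused whole. OPENING is the closure, from 0 (fully open) to 1 (shut), set as the call begins (- or left out, the last holds). The fingers move at their own pace and stop on an object; FORCE is the grip in N (left out, the last holds). Time passes only in rows, so rows that repeat a pose let the fingers close. It gives the time, the measured TCP pose, the force and the opening at its end, in the units of the state.
- read_state(): the state, without advancing time (a new reading comes with each control period).
- cams.camera(name): name is "scene" or "top"; returns the picture (400x640x3 uint8, red, green, blue); there is no depth.
- cams.get_calibration(name): a dict with "vertical_fov" (degrees; the focal length in pixels is half the picture's height over the tangent of half this angle, whatever the lens; pixels are square), "cx", "cy" (the principal point, pixels), "R" (3x3) and "t" (3): a world point X has camera coordinates R X + t. Camera axes: x right, y down, z forward; pixel columns grow to the right and rows downward; lengths in mm; the calibration is good to about 2 mm. A picture is of the moment at which its call begins. get_calibration takes no time and is no camera call.
- manip.sign_off(): hands the job in, once; it reports no verdict.
The state is a dict: "clock": time; "joints": joint angles; "qd": joint speeds; "effort": joint torques, N m; "eef_pos": TCP position; "eef_rot": TCP orientation; "wrist_force": force on the tool from outside, world axes, zero at the start; "moment": the same for the moment, N m; "finger_gap": finger opening in mm.
Only numpy, scipy, OpenCV 4.12 (cv2) and the standard library are available. Lean on these libraries where they do the work, as an engineer would, in place of code of your own. Each camera call takes 0.05 s, during which the arm holds its last target. There are 200 camera calls.

## Working session

There is one attempt and no reset: what is moved stays moved. The work goes in short steps, Python scripts to look and compute and a shell command to move; the robot and the scene stay as the last step left them, time stands still between calls to the robot, and variables do not carry over. Pictures are saved under pics/ and viewed, about 8 in all and at most 12, crops included, and the job is handed in when it is done.

```bash
mkdir -p pics; ls; python3 - <<'E'
from cell import read_state,cams
import cv2
s=read_state();print(s)
for n in("scene","top"):
    c=cams.get_calibration(n);print(n,c)
    cv2.imwrite(f"pics/{n}0.png",cams.camera(n)[:,:,::-1])
E
```

```text
pics
{'clock': 0.0, 'joints': array([ 1.04536940e+00,  3.00472350e-01,  1.52158211e+00, -5.47744569e-06,
        1.32070467e+00, -6.66103509e-02]), 'qd': array([-7.90839564e-04, -6.19269752e-04, -5.26216175e-04, -7.11192351e-04,
        2.54916415e-04, -6.52996053e-05]), 'effort': array([-1.31389224e-04, -5.31805015e+01, -3.52739990e+01,  7.08533311e-02,
        2.43817322e-02, -7.88016428e-05]), 'eef_pos': array([243.4685266 , 492.89137204, 212.88520541]), 'eef_rot': array([-3.14042840e+00, -7.23486532e-05,  2.68277739e+00]), 'wrist_force': array([-0.10085463,  0.26592781, -0.9856582 ]), 'moment': array([ 0.03243747, -0.00230558,  0.03321153]), 'finger_gap': 94.10884635385557}
scene {'vertical_fov': 49.38350395620725, 'cx': 319.6576383651322, 'cy': 201.56100746417417, 'R': array([[ 0.73206591,  0.68103425,  0.01648802],
       [ 0.37679484, -0.38462787, -0.84266663],
       [-0.56754309,  0.62310011, -0.53818314]]), 't': array([-450.39033267, -114.86197689, 1866.42209371])}
top {'vertical_fov': 53.6285331681055, 'cx': 319.21863480238653, 'cy': 202.8566070988304, 'R': array([[-0.00940894, -0.99987349,  0.01282474],
       [-0.98464155,  0.00702809, -0.17444663],
       [ 0.17433443, -0.01426913, -0.98458311]]), 't': array([  28.98182955,  561.99797746, 1252.27167971])}
```

View pics/top0.png

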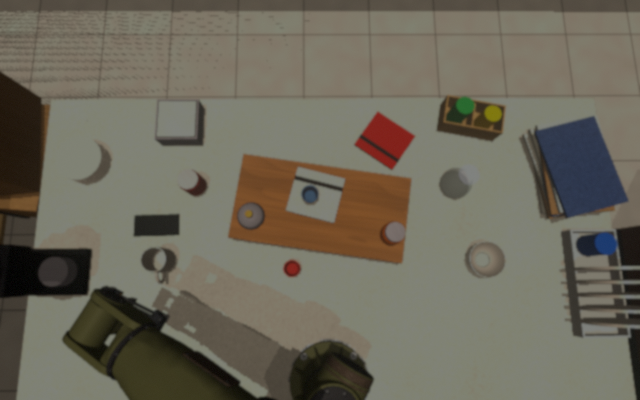

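View pics/scene0.png

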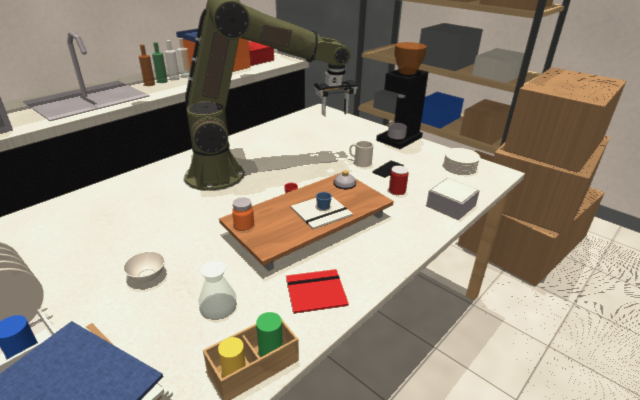

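Top view: the white board with black stripe is at about (315,194) with the blue cup (310,196) on it. The bell is at (250,215) and the sugar at (393,232). Lookalikes are the red board (385,140) and red cup (292,268) on the counter, plus blue cups in the rack (600,243). By the description I want the white board and its blue cup. I'll check that choice in a close crop.

```bash
python3 - <<'E'
import cv2
a=cv2.imread("pics/top0.png")[145:270,220:420]
cv2.imwrite("pics/c1.png",cv2.resize(a,None,fx=4,fy=4,interpolation=cv2.INTER_CUBIC))
a=cv2.imread("pics/scene0.png")[160:270,210:400]
cv2.imwrite("pics/c2.png",cv2.resize(a,None,fx=4,fy=4,interpolation=cv2.INTER_CUBIC))
E
```

```text
(no output)
```

View pics/c1.png

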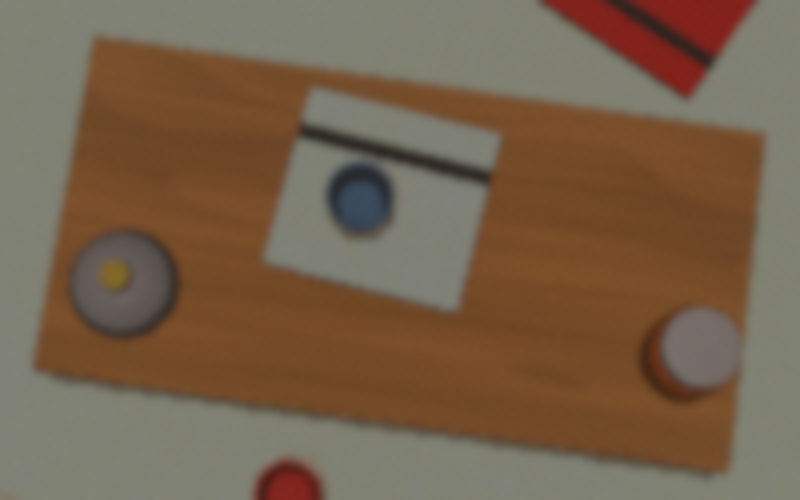

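View pics/c2.png

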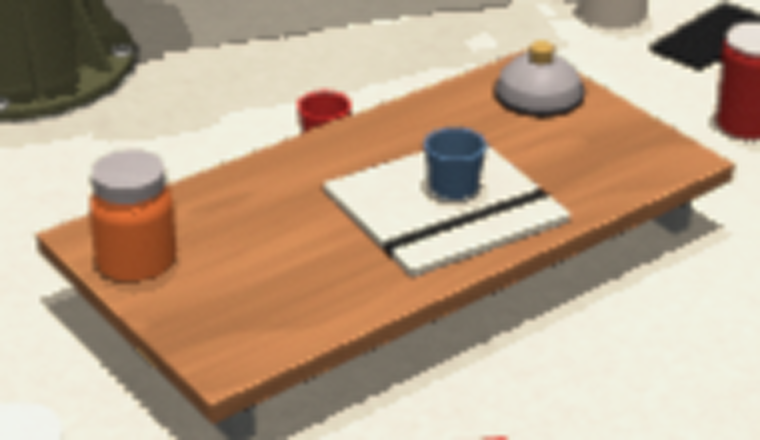

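The crops confirm it: the white board carries the blue cup, with the stripe toward the far side. I'll fit the poses from the corner pixels in both views.

```bash
cat > h.py <<'E'
import numpy as np
from cell import cams
from scipy.optimize import least_squares
C={n:cams.get_calibration(n) for n in("scene","top")}
def proj(n,X):
    c=C[n];f=200/np.tan(np.radians(c["vertical_fov"]/2))
    p=np.atleast_2d(X)@c["R"].T+c["t"]
    return p[:,:2]/p[:,2:]*f+[c["cx"],c["cy"]]
def crop(uv,o,k=4): return (np.array(uv,float)+.5)/k-.5+o
def T(p,L):
    c,s=np.cos(p[2]),np.sin(p[2]);L=np.atleast_2d(L)
    return np.c_[p[0]+c*L[:,0]-s*L[:,1],p[1]+s*L[:,0]+c*L[:,1],L[:,2]]
def fit(obs,x0):  # obs: list (cam, local pts, pixels)
    f=lambda p:np.concatenate([(proj(n,T(p,L))-uv).ravel() for n,L,uv in obs])
    r=least_squares(f,x0,loss="soft_l1");return r.x,f(r.x).reshape(-1,2).round(2)
def pt(z,obs): # xy of point at z, obs list (cam,pixel)
    f=lambda p:np.concatenate([(proj(n,[p[0],p[1],z])-uv).ravel() for n,uv in obs])
    r=least_squares(f,[450,0]);return r.x,r.fun.round(2)
def rect(lx,ly,z): return np.array([[lx/2,ly/2,z],[lx/2,-ly/2,z],[-lx/2,-ly/2,z],[-lx/2,ly/2,z]])
E
cat > m1.py <<'E'
from h import *
ot,os=[220,145],[210,160]
t=lambda uv:crop(uv,ot); s=lambda uv:crop(uv,os)
Lr=rect(280,560,70);Br=rect(150,160,80)
lt=("top",Lr,t([(95,37),(765,133),(727,470),(35,370)]));ls=("scene",Lr[[0,1,2]],s([(734,168),(213,407),(38,238)]))
bt=("top",Br,t([(312,88),(500,132),(460,312),(263,263)]));bs=("scene",Br,s([(570,213),(415,269),(325,187),(490,148)]))
for nm,a,b in(("ledge",lt,ls),("board",bt,bs)):
    for o in([a],[b],[a,b]):
        x,r=fit(o,[450,0,-.2]);print(nm,x.round(1),np.degrees(x[2]).round(2),r.tolist())
for o in([("top",t((114,273)))],[("scene",s((542,45)))],[("top",t((114,273))),("scene",s((542,45)))]):print("bell",pt(124,o))
for o in([("top",t((361,193)))],[("scene",s((455,143)))]):print("cuprim",pt(125,o))
print("sugar",pt(160,[("top",t((700,348)))]))
E
python3 m1.py
```

```text
ledge [ 5.453e+02  1.940e+01 -2.000e-01] -8.74 [[-0.44, -0.51], [0.46, -0.45], [0.93, 0.64], [-0.97, 0.18]]
ledge [550.3  15.7  12.4] 711.36 [[0.9, -0.87], [-0.03, 0.52], [-0.71, -0.43]]
ledge [ 5.464e+02  1.860e+01 -2.000e-01] -8.61 [[-0.31, -0.66], [0.62, -0.96], [1.28, 0.12], [-0.65, 0.04], [0.45, -1.59], [-0.13, -0.53], [-0.71, -1.22]]
board [ 5.856e+02  3.620e+01 -2.000e-01] -14.24 [[-0.39, -0.21], [0.37, 0.25], [-0.27, -0.22], [0.29, 0.17]]
board [ 5.933e+02  3.360e+01 -3.000e-01] -16.01 [[1.21, 1.02], [-0.39, 0.67], [0.53, -0.68], [-2.13, -2.7]]
board [ 5.872e+02  3.620e+01 -3.000e-01] -14.52 [[-0.23, -0.77], [0.46, -0.09], [-0.39, -0.62], [0.24, -0.46], [0.43, -0.44], [-0.34, -0.28], [-0.35, -1.2], [-3.65, -3.68]]
bell (array([519.24046555, 244.41616426]), array([-0., -0.]))
bell (array([519.4696134 , 242.28218557]), array([0., 0.]))
bell (array([519.0171273 , 243.94694325]), array([ 0.15,  0.07,  0.19, -0.19]))
cuprim (array([580.50707738,  54.16583106]), array([-0.,  0.]))
cuprim (array([581.19828912,  52.40429633]), array([0., 0.]))
sugar (array([ 454.119407  , -197.51292197]), array([ 0., -0.]))
```

```bash
python3 -m handwheel '[[-0.045,-0.033,0,-4],[-0.09,-0.066,0,-8],[-0.135,-0.098,0,-12],[-0.18,-0.131,0,-16],[-0.225,-0.164,0,-17.6]]' 0; cat > go.py <<'E'
import sys
from h import *
from cell import read_state
L=np.array([546,18.9,np.radians(-8.65)])
def to(xl,yl,z,yaw=171.35):
    s=read_state();W=T(L,[xl,yl,z])[0];d=W-s["eef_pos"];y=s["eef_rot"][2]
    c,n=np.cos(y),np.sin(y)
    e=(s["eef_pos"]-[*L[:2],0]);lc,ln=np.cos(L[2]),np.sin(L[2])
    print("clock",s["clock"],"ledge-frame now",[round(lc*e[0]+ln*e[1],1),round(-ln*e[0]+lc*e[1],1),round(e[2],1)],"F",s["wrist_force"].round(2))
    print("rot",s["eef_rot"].round(4),"tool dx dy dz mm",[round(c*d[0]+n*d[1],1),round(n*d[0]-c*d[1],1),round(-d[2],1)],"turn",round(-(yaw-np.degrees(y)+180)%360-180 if 0 else -(((yaw-np.degrees(y))+180)%360-180),2))
to(*map(float,sys.argv[1:4]))
E
python3 go.py -78 25 83
```

```text
clock: 0.72
eef_pos: [373.0, 244.5, 213.0]
eef_rot: [-3.141, -0.0, 2.992]
wrist_force: [0.2, 0.3, -0.0]
finger_gap: 94.1
clock 0.725 ledge-frame now [np.float64(-205.0), np.float64(197.0), np.float64(213.0)] F [ 0.23  0.32 -0.04]
rot [-3.1405e+00 -5.0000e-04  2.9917e+00] tool dx dy dz mm [np.float64(-126.8), np.float64(-172.2), np.float64(130.0)] turn 0.06
```

```bash
python3 -m handwheel '[[-0.032,-0.043,0,0],[-0.064,-0.086,0,0],[-0.095,-0.129,0,0],[-0.127,-0.172,0,0],[-0.127,-0.172,0.04,0]]'; python3 -m handwheel '[[0,0,0.03,0],[0,0,0.055,0],[0,0,0.075,0],[0,0,0.085,0],[0,0,0.085,0]]';python3 go.py -78 25 82; python3 - <<'E'
from cell import cams
import cv2,numpy as np
a=cams.camera("top")[145:270,220:420,::-1];b=cams.camera("scene")[140:270,210:400,::-1]
cv2.imwrite("pics/c3.png",np.vstack([cv2.resize(a[:70],(800,280),interpolation=2),cv2.resize(b,(468,320),interpolation=2) if 0 else cv2.copyMakeBorder(cv2.resize(b,(468,320),interpolation=2),0,0,0,332,0)]))
E
```

```text
clock: 1.35
eef_pos: [475.0, 52.8, 174.2]
eef_rot: [-3.141, 0.004, 2.988]
wrist_force: [0.5, 0.6, -0.4]
finger_gap: 93.9
clock: 1.98
eef_pos: [475.1, 52.7, 88.9]
eef_rot: [-3.141, 0.003, 2.988]
wrist_force: [0.7, -0.1, 0.5]
finger_gap: 94.0
clock 1.975 ledge-frame now [np.float64(-75.1), np.float64(22.8), np.float64(88.9)] F [ 0.67 -0.12  0.51]
rot [-3.1410e+00  3.0000e-03  2.9878e+00] tool dx dy dz mm [np.float64(2.9), np.float64(2.2), np.float64(6.9)] turn -0.16
```

View pics/c3.png

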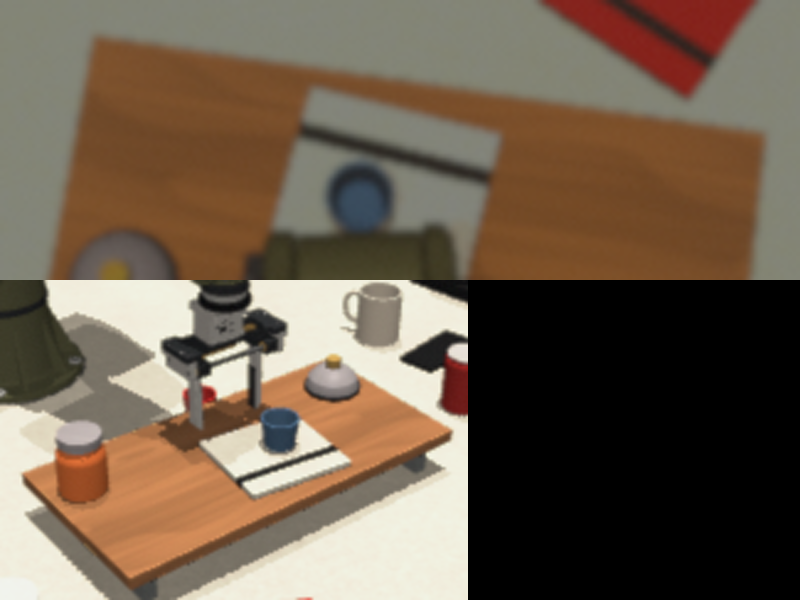

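Fingers straddle the rear of the board behind the cup, on clear ledge. I'll lower them and begin the slow push, tool -x.

```bash
python3 -m handwheel '[[0,0,0.004,0],[0,0,0.007,0],[-0.006,0,0.007,0],[-0.012,0,0.007,0],[-0.017,0,0.007,0]]'; python3 go.py 8 23 82;for i in 1; do python3 -m handwheel '[[-0.003,0,0,0],[-0.006,0,0,0],[-0.009,0,0,0],[-0.012,0,0,0],[-0.015,0,0,0]]'; done; python3 go.py 8 23 82
```

```text
clock: 2.7
eef_pos: [493.0, 50.0, 82.9]
eef_rot: [-3.141, 0.005, 2.988]
wrist_force: [-0.4, 0.1, 0.1]
finger_gap: 94.1
clock 2.7 ledge-frame now [np.float64(-57.0), np.float64(22.8), np.float64(82.9)] F [-0.38  0.13  0.13]
rot [-3.1413  0.0049  2.9878] tool dx dy dz mm [np.float64(-65.0), np.float64(0.4), np.float64(0.9)] turn -0.16
clock: 3.32
eef_pos: [508.0, 47.7, 83.0]
eef_rot: [-3.141, 0.005, 2.988]
wrist_force: [-1.7, -0.9, -1.3]
finger_gap: 94.1
clock 3.325 ledge-frame now [np.float64(-41.9), np.float64(22.8), np.float64(83.0)] F [-1.68 -0.9  -1.27]
rot [-3.1413  0.0048  2.9878] tool dx dy dz mm [np.float64(-49.9), np.float64(0.4), np.float64(1.0)] turn -0.16
```

```bash
python3 -m handwheel '[[-0.004,0,0,0],[-0.008,0,0,0],[-0.012,0,0,0],[-0.016,0,0,0],[-0.020,0,0,0]]';  python3 -m handwheel '[[-0.004,0,0,0],[-0.008,0,0.001,0],[-0.012,0,0.001,0],[-0.016,0,0.001,0],[-0.020,0,0.001,0]]'; python3 go.py 20 23 82; cat > look.py <<'E'
import sys,cv2,numpy as np
from cell import cams
n=sys.argv[1]
a=cams.camera("top")[:,:,::-1];b=cams.camera("scene")[:,:,::-1]
cv2.imwrite(f"pics/{n}t.png",a);cv2.imwrite(f"pics/{n}s.png",b)
A=cv2.resize(a[145:220,220:420],(800,300),interpolation=2)   # x4
B=cv2.resize(b[185:260,200:400],(800,300),interpolation=2)   # x4
cv2.imwrite(f"pics/{n}.png",np.vstack([A,B]))
E
python3 look.py d1
```

```text
clock: 3.95
eef_pos: [528.0, 44.7, 83.1]
eef_rot: [-3.141, 0.005, 2.988]
wrist_force: [-2.3, -0.1, -1.1]
finger_gap: 94.1
clock: 4.58
eef_pos: [548.0, 41.6, 82.1]
eef_rot: [-3.141, 0.005, 2.988]
wrist_force: [-3.4, 0.9, 3.4]
finger_gap: 94.0
clock 4.575 ledge-frame now [np.float64(-1.4), np.float64(22.7), np.float64(82.1)] F [-3.41  0.88  3.44]
rot [-3.1414  0.0047  2.9879] tool dx dy dz mm [np.float64(-21.4), np.float64(0.3), np.float64(0.1)] turn -0.15
```

View pics/d1.png

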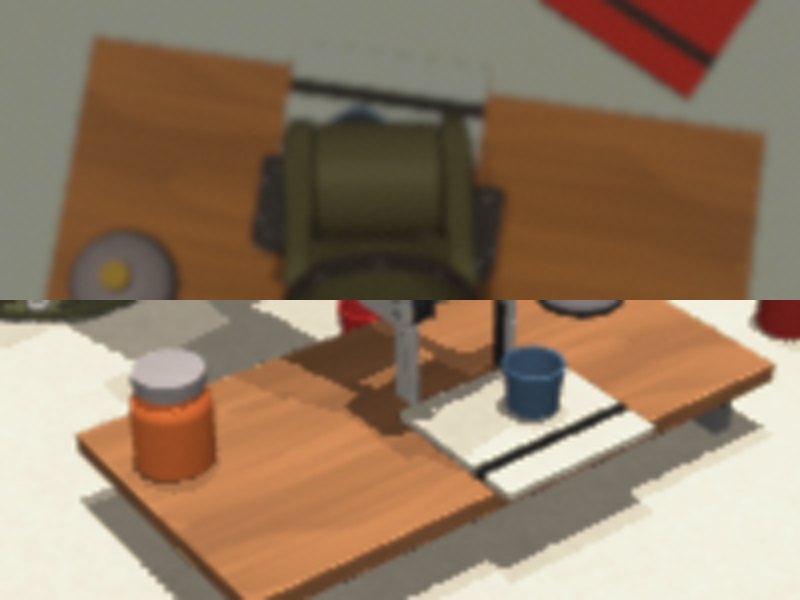

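Board is being pushed squarely on both fingers, with the cup still standing clear of them; the stripe runs (290,86)–(484,110) in the crop, still short of the edge. Next I'll measure the stripe-to-edge gap sub-pixel in the top view.

```bash
cat > gap.py <<'E'
import sys,cv2
from h import *
n=sys.argv[1]
def back(cam,uv,z):
    c=C[cam];f=200/np.tan(np.radians(c["vertical_fov"]/2));uv=np.atleast_2d(uv)
    d=np.c_[(uv-[c["cx"],c["cy"]])/f,np.ones(len(uv))]@c["R"];o=-c["R"].T@c["t"]
    return (o+d*((z-o[2])/d[:,2])[:,None])[:,:2]
def clean(P):
    for _ in range(4):
        k=np.polyfit(P[:,1],P[:,0],1);r=P[:,0]-np.polyval(k,P[:,1]);P=P[abs(r)<max(1.0,2*r.std())]
    return np.polyfit(P[:,1],P[:,0],1),r.std(),len(P)
def com(w): return (w*np.arange(len(w))).sum()/w.sum()
im=cv2.imread(f"pics/{n}t.png").astype(float)
# ledge far edge: blue-channel drop scanning down columns (top camera)
ed=[]
for u in list(range(250,289))+list(range(348,406)):
    v0=int(round(154+(u-243.5)*.1433));g=im[v0-6:v0+7,u,0];w=np.clip(g[:-1]-g[1:],0,None);w[w<8]=0
    if w.sum()>30: ed.append((u,v0-6+.5+com(w)))
st=[]
u0,u1,va,vb=map(float,sys.argv[2:6])
for u in range(int(u0),int(u1)+1):
    v0=int(round(va+(vb-va)*(u-u0)/(u1-u0)));g=im[v0-4:v0+5,u].mean(1);w=np.clip(np.percentile(g,70)-g-12,0,None)
    if w.sum()>20: st.append((u,v0-4+com(w)))
ke,se,ne=clean(back("top",ed,70));ks,ss,ns=clean(back("top",st,80))
sy=back("top",st,80)[:,1].mean();A=np.arctan(ke[0])
print("edge yaw",np.degrees(-A).round(2),se.round(2),ne,"stripe yaw",np.degrees(-np.arctan(ks[0])).round(2),ss.round(2),ns)
print("edge x at y=0",ke[1].round(1),"stripe mid y",sy.round(1),"gap mm (edge-stripe):",((np.polyval(ke,sy)-np.polyval(ks,sy))*np.cos(A)).round(1))
E
python3 gap.py d1 295 338 166.5 172; python3 gap.py d1 295 310 166.5 168.5;python3 gap.py d1 322 338 169.5 172
```

```text
edge yaw -8.86 0.31 97 stripe yaw -8.88 0.38 34
edge x at y=0 682.5 stripe mid y 32.6 gap mm (edge-stripe): 19.3
edge yaw -8.86 0.31 97 stripe yaw -9.99 0.33 16
edge x at y=0 682.5 stripe mid y 78.2 gap mm (edge-stripe): 19.4
edge yaw -8.86 0.31 97 stripe yaw -11.53 1.7 17
edge x at y=0 682.5 stripe mid y -11.3 gap mm (edge-stripe): 20.5
```

```bash
python3 -m handwheel '[[-0.004,0,0,0],[-0.008,0,0,0],[-0.012,0,0,0],[-0.015,0,0,0],[-0.017,0,0,0]]'; python3 go.py 20 23 82; python3 look.py d2; python3 gap.py d2 295 338 161.5 167
```

```text
clock: 5.3
eef_pos: [565.3, 38.9, 82.1]
eef_rot: [-3.141, 0.005, 2.988]
wrist_force: [-1.6, 0.2, 0.5]
finger_gap: 94.1
clock 5.3 ledge-frame now [np.float64(16.1), np.float64(22.6), np.float64(82.1)] F [-1.62  0.2   0.53]
rot [-3.1414  0.0054  2.9878] tool dx dy dz mm [np.float64(-3.9), np.float64(0.4), np.float64(0.1)] turn -0.16
edge yaw -8.86 0.29 97 stripe yaw -11.1 0.71 37
edge x at y=0 682.6 stripe mid y 33.3 gap mm (edge-stripe): 3.8
```

View pics/d2.png

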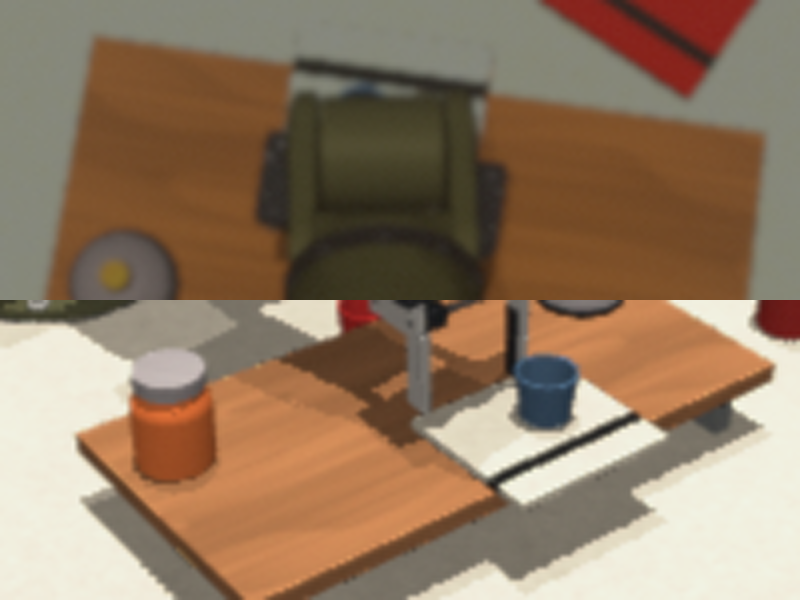

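Cup upright, about 2–4 mm to go. I'll push 2 mm more, then back off, rise and measure unobstructed.

```bash
python3 -m handwheel '[[-0.001,0,0,0],[-0.002,0,0,0],[-0.002,0,0,0],[0.008,0,0,0],[0.03,0,0,0]]'; python3 -m handwheel '[[0.05,0,-0.01,0],[0.09,0,-0.03,0],[0.14,0,-0.06,0],[0.19,0,-0.09,0],[0.19,0,-0.09,0]]'; python3 go.py -60 218 150; python3 look.py d3; python3 gap.py d3 295 339 161 167
```

```text
clock: 6.02
eef_pos: [535.3, 43.5, 82.0]
eef_rot: [-3.142, 0.007, 2.988]
wrist_force: [0.1, 0.4, -0.3]
finger_gap: 94.0
clock: 6.65
eef_pos: [345.9, 73.2, 173.0]
eef_rot: [3.14, 0.013, 2.989]
wrist_force: [-0.0, -0.2, 0.3]
finger_gap: 94.1
clock 6.65 ledge-frame now [np.float64(-206.0), np.float64(23.5), np.float64(173.0)] F [-0.   -0.21  0.31]
rot [3.14   0.0128 2.9886] tool dx dy dz mm [np.float64(-145.6), np.float64(194.7), np.float64(23.0)] turn -0.11
edge yaw -8.84 0.32 97 stripe yaw -8.86 0.17 36
edge x at y=0 682.5 stripe mid y 30.8 gap mm (edge-stripe): -0.7
```

View pics/d3.png

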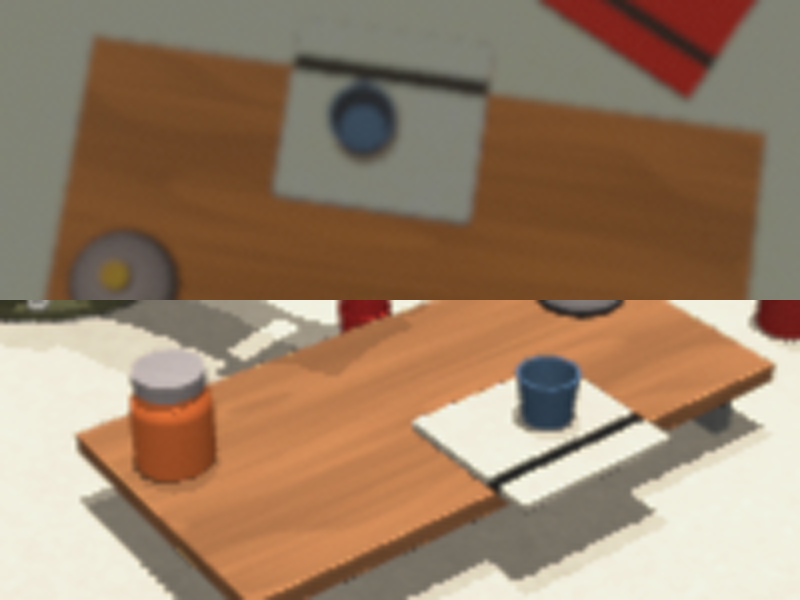

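Board looks square, with the stripe on the edge; the stripe runs (296,61)–(488,88) and the cup stands. I'll cross-check with the board's rear edge (top view) and with the scene camera.

```bash
cat > gap2.py <<'E'
import sys;sys.argv=["","d3","295","339","161","167"]
exec(open("gap.py").read())
re=[]
for u in range(292,335):
    v0=int(round(145+193/4+(u-288.5)*.148));g=im[v0-5:v0+6,u,0];w=np.clip(g[:-1]-g[1:],0,None);w[w<8]=0
    re.append((u,v0-5+.5+com(w)))
kr,sr,nr=clean(back("top",re,80));print("rear yaw",np.degrees(-np.arctan(kr[0])).round(2),sr,"gap by rear edge",((np.polyval(ke,31)-np.polyval(kr,31))*np.cos(A)-112).round(1))
s=cv2.imread("pics/d3s.png").astype(float)
# scene: stripe ends (495,487-300)/(636,415-300) in 4x crop at (200,185)
st=[]
for u in range(325,358):
    v0=int(round(185+187/4+(u-200-495/4)*(-72/141)));g=s[v0-3:v0+4,u].mean(1);w=np.clip(np.percentile(g,75)-g-15,0,None);st.append((u,v0-3+com(w)))
# ledge edge: top face (brighter) to side face
ed=[]
for u in list(range(270,318))+list(range(366,388)):
    v0=int(round(185+297/4+(u-200-240/4)*(-228/532)));g=s[v0-6:v0+7,u,2];w=np.clip(g[:-1]-g[1:],0,None);w[w<10]=0
    i=np.argmax(w>15); ww=w[i:i+3]; ed.append((u,v0-6+.5+i+com(ww) if ww.sum()>0 else 0))
k2,s2,n2=clean(back("scene",ed,70));k3,s3,n3=clean(back("scene",st,80))
print("scene edge yaw",np.degrees(-np.arctan(k2[0])).round(2),s2,n2,"stripe yaw",np.degrees(-np.arctan(k3[0])).round(2),s3,n3,"gap",((np.polyval(k2,31)-np.polyval(k3,31))*np.cos(A)).round(1))
E
python3 gap2.py
```

```text
edge yaw -8.84 0.32 97 stripe yaw -8.86 0.17 36
edge x at y=0 682.5 stripe mid y 30.8 gap mm (edge-stripe): -0.7
rear yaw -8.87 0.2813109585449437 gap by rear edge 0.5
scene edge yaw -8.85 0.48363530929232246 66 stripe yaw -8.65 0.3399419280544601 31 gap 2.1
```

The three gap estimates are -0.7, +0.5 and +2.1 mm, and every yaw matches the edge within 0.3°, so I'm keeping this placing. Now the bell: close the fingers and go above the plunger.

```bash
python3 -m handwheel '[[-0.02,0.028,0,0],[-0.055,0.074,0,0],[-0.09,0.121,0,0],[-0.125,0.168,0,0],[-0.145,0.195,0,0]]' 1 20; python3 -m handwheel '[[0,0,0,0],[0,0,0.01,0],[0,0,0.02,0],[0,0,0.03,0],[0,0,0.03,0]]'; python3 go.py -60.5 218.4 132; python3 - <<'E'
from cell import cams
import cv2,numpy as np
b=cams.camera("scene")[140:210,290:360,::-1];a=cams.camera("top")[170:240,220:290,::-1]
cv2.imwrite("pics/e1.png",np.hstack([cv2.resize(x,(392,392),interpolation=2) for x in(a,b)]))
E
```

```text
clock: 7.38
eef_pos: [522.0, 244.7, 169.4]
eef_rot: [-3.14, 0.006, 2.988]
wrist_force: [-0.3, -0.4, 0.3]
finger_gap: 47.6
clock: 8.0
eef_pos: [521.8, 244.3, 138.7]
eef_rot: [-3.14, 0.005, 2.988]
wrist_force: [0.3, 0.8, -0.3]
finger_gap: 0.6
clock 8.0 ledge-frame now [np.float64(-57.9), np.float64(219.2), np.float64(138.7)] F [ 0.32  0.77 -0.33]
rot [-3.1398  0.005   2.9879] tool dx dy dz mm [np.float64(2.6), np.float64(-0.8), np.float64(6.7)] turn -0.15
```

View pics/e1.png

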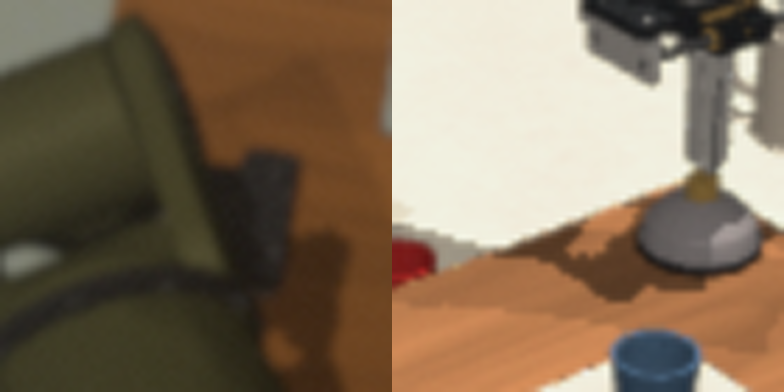

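Closed fingertips stand right over the plunger (scene crop at about (705,170)). I'll correct x by 2.5 mm and press gradually.

```bash
python3 -m handwheel '[[0.0025,-0.001,0,0],[0.0025,-0.001,0.004,0],[0.0025,-0.001,0.007,0],[0.0025,-0.001,0.009,0],[0.0025,-0.001,0.010,0]]'; python3 -m handwheel '[[0,0,0.001,0],[0,0,0.002,0],[0,0,0.0025,0],[0,0,0.0025,0]]'; python3 go.py -60.5 218.4 132
```

```text
clock: 8.72
eef_pos: [519.6, 244.0, 129.6]
eef_rot: [-3.141, 0.006, 2.988]
wrist_force: [-1.9, -0.3, 2.8]
finger_gap: 0.3
clock: 9.22
eef_pos: [519.7, 244.0, 127.2]
eef_rot: [-3.141, 0.006, 2.988]
wrist_force: [-1.8, 0.1, 4.2]
finger_gap: 0.5
clock 9.225 ledge-frame now [np.float64(-59.9), np.float64(218.6), np.float64(127.2)] F [-1.77  0.12  4.16]
rot [-3.1406  0.0063  2.9881] tool dx dy dz mm [np.float64(0.6), np.float64(-0.2), np.float64(-4.8)] turn -0.14
```

```bash
python3 -m handwheel '[[0,0,0.0005,0],[0,0,0.001,0],[0,0,0.001,0]]'; python3 -m handwheel '[[0,0,0.0005,0],[0,0,0.001,0],[0,0,0.001,0]]'
```

```text
clock: 9.6
eef_pos: [519.7, 244.0, 126.3]
eef_rot: [-3.141, 0.006, 2.988]
wrist_force: [-2.2, -0.6, 5.1]
finger_gap: 0.1
clock: 9.98
eef_pos: [519.9, 244.1, 126.1]
eef_rot: [-3.141, 0.007, 2.988]
wrist_force: [-4.6, -1.8, 11.8]
finger_gap: 0.6
```

The plunger hit its stop: tip at 118.1 mm, 6 mm down, with the force jumping to 11.8 N. I'll release, retreat and check everything.

```bash
python3 -m handwheel '[[0,0,-0.006,0],[0,0,-0.02,0],[0,0,-0.05,0],[0,0,-0.09,0],[0,0,-0.09,0]]'; python3 -m handwheel '[[0.04,0,0,0],[0.09,0.0,0,0],[0.14,0.0,0,0],[0.18,0.0,0,0],[0.18,0.0,0,0]]'; python3 -m handwheel '[[0,0,0,0],[0,0,0,0]]'; python3 look.py d4; python3 gap.py d4 295 339 161 167; python3 - <<'E'
import cv2,numpy as np
a=cv2.imread("pics/d4t.png")[90:290,110:530];b=cv2.imread("pics/d4s.png")[130:330,110:490]
cv2.imwrite("pics/f.png",np.vstack([cv2.resize(a,(630,300),interpolation=2),cv2.resize(b,(630,300*1),interpolation=2)]))
for n in"ts":
    d=cv2.absdiff(cv2.imread(f"pics/d4{n}.png"),cv2.imread(f"pics/{'top' if n=='t' else 'scene'}0.png")).max(2)
E
```

```text
clock: 10.6
eef_pos: [520.3, 244.6, 219.7]
eef_rot: [3.139, 0.012, 2.988]
wrist_force: [0.6, -0.4, -0.5]
finger_gap: 0.4
clock: 11.22
eef_pos: [340.7, 272.4, 217.5]
eef_rot: [3.139, 0.012, 2.99]
wrist_force: [0.0, -1.0, -0.4]
finger_gap: 0.4
clock: 11.48
eef_pos: [341.3, 272.2, 217.3]
eef_rot: [3.139, 0.012, 2.99]
wrist_force: [0.5, -0.1, -0.3]
finger_gap: 0.5
edge yaw -8.85 0.32 97 stripe yaw -8.85 0.18 36
edge x at y=0 682.5 stripe mid y 30.8 gap mm (edge-stripe): -0.7
```

View pics/f.png

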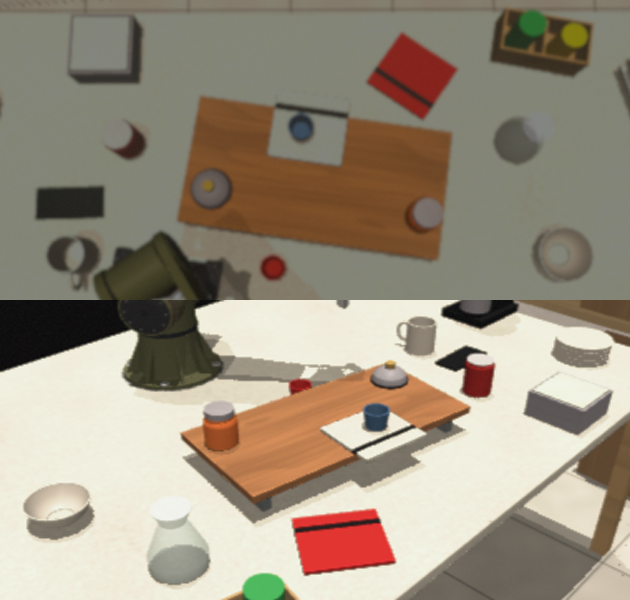

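The picture shows the stripe on the edge, the cup upright, the plunger back up and the other objects in place. The arm is clear of everything, so I'm handing in.

```bash
python3 -c "
from cell import manip
print(manip.sign_off())"
```

```text
the job is handed in; nothing more can be done
None
```

I pushed the board square to the customer's edge with both open fingertips, then pressed the bell's plunger to its stop and let go. I handed the job in about 11.5 s into the run, with the arm clear of everything.

- **Board position:** three estimates of the gap between the stripe's middle and the edge came out at -0.7 mm (top view, stripe), +0.5 mm (top view, rear edge) and +2.1 mm (scene camera). They disagree by nearly 3 mm; I left the board where it was because the stripe is 14 mm wide and covers the edge in all three. After the bell press, the top-view stripe check again gave -0.7 mm.
- **Board angle:** the stripe and edge both measured -8.85° in the top view. The scene camera put them 0.2° apart.
- **Cup:** it still stands on the board and was never near the fingers.
- **Bell:** the plunger stopped 6 mm down, where the force jumped from about 5 N to 11.8 N, and the final picture shows it back up. I could not read the ring itself.
- **Everything else:** the other objects looked unmoved in the last picture. I judged that by eye and did not measure it.

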